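# Find the worn burnishing head by feel and ring it

### The arm

A 6-joint arm with a two-finger parallel gripper is mounted at the origin on the work surface. World frame = base frame: x ahead of the robot, y to its left, z up, the work surface at z = 0. Lengths are in mm, angles in rad, forces in N, time in s.
With the tool pointing down it reaches from about 400 to 925 mm from the base axis. Payload 12.5 kg.
Tool frame: the origin (TCP) lies at the very end of the fingers, on their centre line; the grasp point (between the pads) lies 19 mm behind it; z points along the fingers, y is the direction in which the jaws open and shut (so a half turn about z gives the same grasp; the last joint's range is limited). The gripper opens to 95 mm and grips with 3 to 60 N. Pads are 20 mm wide; open, the fingers measure 119 mm over their backs; the gripper's body (75 mm by 180 mm) begins 59 mm behind the grasp point.
Start: joints at [1.149, 0.491, 1.559, -0, 1.092, -0.106], TCP at [194.094, 594.116, 214.661] pointing down, gripper open.
Joint ranges: [-3.1, 3.1], [-0.84, 2.19], [0.05, 2.79], [-1.13, 4.28], [0.06, 2.93], [-2.69, 2.69]. Speed limits (rad/s): [2.22, 2.22, 2.79, 3.14, 3.14, 3.14].

### API

Orientations are given as [roll, pitch, yaw] about the fixed x, y, z axes, in that order (R = Rz(yaw) Ry(pitch) Rx(roll)).
In Python, from cell import env gives the robot as it stands. The module is installed in compiled form; this text tells all that it offers.
- The arm moves only by the tool arm_command, never from a script. Its argument "deltas" is a list that holds one entry, the list of rows, each a list of 5 numbers: the closure, from 0 (fully open) to 1 (shut), then the shift along the world's x, y, z as a fraction of full scale, then the turn about the world's z as a fraction of full scale. In form: [[[grip, dx, dy, dz, twist], ...]]. A call has 1 to 12 rows; each row shifts and turns the pose as measured when the row begins; what a row does not reach is not made up. Full scale, the value 1, is 100 mm for a shift and pi/4 rad for a turn. A row lasts 1/12 s, in which the tool goes at most 41.7 mm and 7.16 degrees, less where a joint would pass 70% of its speed; a pose out of reach is approached as far as the arm can. A call with a number of a shift or a turn outside -1 to 1 is refused whole. A call with a gripper value outside its range is refused whole. The fingers move at their own pace and stop on an object; the grip force is fixed at half the most. Time passes only in rows, so rows that do not move let the fingers close. It gives the time, the measured TCP pose, the force and the opening at its end, in the units of the state.
- env.state(): the state, without advancing time (a new reading comes with each control period).
- env.read_camera(name): name is "side" or "top"; returns a dict with "frame" (384x512x3 uint8, red, green, blue), "fx", "fy", "cx", "cy" (pixels), "R" (3x3) and "t" (3): a world point X has camera coordinates R X + t. Camera axes: x right, y down, z forward; pixel columns grow to the right and rows downward; lengths in mm; the calibration is good to about 2 mm. A picture is of the moment at which its call begins. There is no depth.
- env.job_done(): hands the job in, once; it reports no verdict.
The state is a dict: "t": time; "joints": joint angles; "qvel": joint speeds; "tau": joint torques, N m; "eef_pos": TCP position; "tcp_rot": TCP orientation; "ft_force": force on the tool from outside, world axes, zero at the start; "moment": the same for the moment, N m; "opening": opening from 0.0 (shut) to 1.0 (fully open).
Only numpy, scipy, OpenCV 4.12 (cv2) and the standard library are available. Lean on these libraries where they do the work, as an engineer would, in place of code of your own. Each camera call takes 0.05 s, during which the arm holds its last target.

### The job

One of the three burnishing heads has a worn bush: going from your left to your right, rock each ball-ended spindle along its white marks, 2 to 5 mm to the left and then as much to the right, feeling how hard it pushes back, and never push it more than 5 mm or harder than 12 N. When all three have been tried, lower (do not drop) the yellow reject ring over the ball of the one that gives with hardly any resistance, so that it lies flat on that housing, and let go. Leave everything else on the table where it is.

Things in the scene. Friction and masses are not known exactly. Their poses are not given: they have to be found in the camera images.
- head_left: burnishing head standing on the robot's left (+y): plate 80 x 110 x 10 mm, bolted down; housing 76 mm across, flat top 45 mm above table; upright spindle, neck 12 mm, ball 24 mm across centred 71 mm above the origin. Origin: centre of underside; y along plate's long side and white marks, to the left. Ball tilts about a pivot 56 mm below and springs back: sound 2 N/mm, worn 0.1 N/mm; pads squeezed on it drag and hide this
- head_middle: burnishing head standing in the middle: plate 80 x 110 x 10 mm, bolted down; housing 76 mm across, flat top 45 mm above table; upright spindle, neck 12 mm, ball 24 mm across centred 71 mm above the origin. Origin: centre of underside; y along plate's long side and white marks, to the left. Ball tilts about a pivot 56 mm below and springs back: sound 2 N/mm, worn 0.1 N/mm; pads squeezed on it drag and hide this
- head_right: burnishing head standing on the robot's right (-y): plate 80 x 110 x 10 mm, bolted down; housing 76 mm across, flat top 45 mm above table; upright spindle, neck 12 mm, ball 24 mm across centred 71 mm above the origin. Origin: centre of underside; y along plate's long side and white marks, to the left. Ball tilts about a pivot 56 mm below and springs back: sound 2 N/mm, worn 0.1 N/mm; pads squeezed on it drag and hide this
- ring_center (a point): centre of the loose yellow plastic reject ring, 8 mm above its underside; lying flat on the table in front of the middle head; outside 52 mm, hole 34 mm across, 16 mm tall, about 60 g; z is its axis
- canister: dull grey pewter canister with screw-top lid, 72 mm across, 87 mm tall, standing at the back; loose, not to be moved. Origin: centre of the underside
- spatula: polished horn spatula lying flat, 190 mm long, 30 mm wide, 6 mm thick; loose, not to be moved. Origin: centre of the underside
- camphor: pale camphor-wood sample disc, 60 mm across, 12 mm thick; loose, not to be moved. Origin: centre of the underside
- rod: bamboo burnishing rod lying on the table behind the heads, 180 mm long, 12 mm thick; loose, not to be moved. Origin: centre of the underside
- saucer: glazed tea-brown ceramic saucer, 110 mm across, 20 mm tall; loose, not to be moved. Origin: centre of the underside
- gobowl: turned brown wooden Go bowl with lid, 116 mm across, 98 mm tall, standing at the back; loose, not to be moved. Origin: centre of the underside
- sander: cork sanding block, 70 x 40 x 25 mm; loose, not to be moved. Origin: centre of the underside

How it is judged (in metres and radians):
On the way, in this order (a step that is already met when the one before it is completed fails the run):
1. the left head's ball is rocked at least 1.5 mm to the left (((horizontal distance between ball_sound1 and head_left below 0.03 m and y of ball_sound1 in the frame of head_left above 0.0015 m) or (horizontal distance between ball_worn and head_left below 0.03 m and y of ball_worn in the frame of head_left above 0.0015 m) or (horizontal distance between ball_sound2 and head_left below 0.03 m and y of ball_sound2 in the frame of head_left above 0.0015 m))), for 0.04 s.
2. the left head's ball is rocked at least 1.5 mm to the right (((horizontal distance between ball_sound1 and head_left below 0.03 m and y of ball_sound1 in the frame of head_left below -0.0015 m) or (horizontal distance between ball_worn and head_left below 0.03 m and y of ball_worn in the frame of head_left below -0.0015 m) or (horizontal distance between ball_sound2 and head_left below 0.03 m and y of ball_sound2 in the frame of head_left below -0.0015 m))), for 0.04 s.
3. the middle head's ball is rocked at least 1.5 mm to the left (((horizontal distance between ball_sound1 and head_middle below 0.03 m and y of ball_sound1 in the frame of head_middle above 0.0015 m) or (horizontal distance between ball_worn and head_middle below 0.03 m and y of ball_worn in the frame of head_middle above 0.0015 m) or (horizontal distance between ball_sound2 and head_middle below 0.03 m and y of ball_sound2 in the frame of head_middle above 0.0015 m))), for 0.04 s.
4. the middle head's ball is rocked at least 1.5 mm to the right (((horizontal distance between ball_sound1 and head_middle below 0.03 m and y of ball_sound1 in the frame of head_middle below -0.0015 m) or (horizontal distance between ball_worn and head_middle below 0.03 m and y of ball_worn in the frame of head_middle below -0.0015 m) or (horizontal distance between ball_sound2 and head_middle below 0.03 m and y of ball_sound2 in the frame of head_middle below -0.0015 m))), for 0.04 s.
5. the right head's ball is rocked at least 1.5 mm to the left (((horizontal distance between ball_sound1 and head_right below 0.03 m and y of ball_sound1 in the frame of head_right above 0.0015 m) or (horizontal distance between ball_worn and head_right below 0.03 m and y of ball_worn in the frame of head_right above 0.0015 m) or (horizontal distance between ball_sound2 and head_right below 0.03 m and y of ball_sound2 in the frame of head_right above 0.0015 m))), for 0.04 s.
6. the right head's ball is rocked at least 1.5 mm to the right (((horizontal distance between ball_sound1 and head_right below 0.03 m and y of ball_sound1 in the frame of head_right below -0.0015 m) or (horizontal distance between ball_worn and head_right below 0.03 m and y of ball_worn in the frame of head_right below -0.0015 m) or (horizontal distance between ball_sound2 and head_right below 0.03 m and y of ball_sound2 in the frame of head_right below -0.0015 m))), for 0.04 s.
7. after that, the ring is over the loose spindle and flat on its housing (horizontal distance between ring_center and unit_worn below 0.014 m and z of ring_center in the frame of unit_worn below 0.047 m and angle between ring_center's own z axis and vertical below 0.1 rad), for 0.2 s.
At the end, for the whole second after the job is handed in: the yellow ring lies round the spindle of the worn head, within 14 mm of its axis, flat (within 0.1 rad) on the top of its housing (its centre less than 57 mm above the table), at rest and released; all other loose things are within 25 mm of where they were (all of step 7 and linear speed of ring below 0.02 m/s and distance of each of canister, spatula, camphor, rod, saucer, gobowl, sander from where it was at the start of the episode below 0.025 m); the robot touches nothing.
It fails at once if a spindle's ball is pushed more than 6.5 mm off its upright place (on a sound one, about 13 N) (horizontal distance between ball_sound1 and unit_sound1 above 0.0065 m or horizontal distance between ball_worn and unit_worn above 0.0065 m or horizontal distance between ball_sound2 and unit_sound2 above 0.0065 m).
It fails at once if the ring is dropped over a head (falls faster than 0.6 m/s there) ((horizontal distance between ring_center and unit_sound1 below 0.03 m and height (world z) of ring_center below 0.11 m and linear speed of ring above 0.6 m/s) or (horizontal distance between ring_center and unit_worn below 0.03 m and height (world z) of ring_center below 0.11 m and linear speed of ring above 0.6 m/s) or (horizontal distance between ring_center and unit_sound2 below 0.03 m and height (world z) of ring_center below 0.11 m and linear speed of ring above 0.6 m/s)).
It fails at once if another loose thing is moved by more than 25 mm (distance of any of canister, spatula, camphor, rod, saucer, gobowl, sander from where it was at the start of the episode above 0.025 m).
It also fails if it takes over 70 s, if anything falls off the work surface, if the arm or the gripper's body presses on something with over 40 N, if the wrist force passes 120 N, or if a joint passes its speed limit or range.

## Working session

There is one attempt and no reset: what is moved stays moved. The work goes in short steps, Python scripts to look and compute and a tool call to move; the robot and the scene stay as the last step left them, time stands still between calls to the robot, and variables do not carry over. Pictures are saved under pics/ and viewed, and the job is handed in when it is done.

Besides the shell and the picture viewer there is one more tool, called after ">>>" as a command line: name --argument value ..., lists and objects as JSON in quotes. arm_command: Moves the arm, as the interface text tells. Its arguments: {"type":"object","properties":{"deltas":{"type":"array","items":{"type":"array","items":{"type":"array","items":{"type":"number","minimum":-1,"maximum":1}}}}},"required":["deltas"]}

```bash
mkdir -p pics
python3 - <<'E'
from cell import env
import cv2
s=env.state()
print({k:(s[k]) for k in s})
for n in("top","side"):
    c=env.read_camera(n); cv2.imwrite(f"pics/{n}0.png",cv2.resize(c["frame"][:,:,::-1],None,fx=1.5,fy=1.5,interpolation=cv2.INTER_CUBIC))
    cv2.imwrite(f"pics/{n}0raw.png",c["frame"][:,:,::-1])
    print(n,c["fx"],c["cx"],c["cy"],c["R"],c["t"])
E
```

```text
{'t': 0.0, 'joints': array([ 1.14938065e+00,  4.91576570e-01,  1.55946036e+00, -1.00278260e-05,
        1.09168222e+00, -1.05606355e-01]), 'qvel': array([-0.00033827,  0.00061298, -0.00013824, -0.00065093,  0.00015023,
        0.00148342]), 'tau': array([ 2.11884973e-03, -6.12643147e+01, -2.58184272e+01,  6.93621137e-02,
        4.81908477e-02, -1.21053454e-04]), 'eef_pos': array([194.00003116, 593.87142835, 214.04742118]), 'tcp_rot': array([-3.14047150e+00, -1.09899249e-04,  2.82578790e+00]), 'ft_force': array([-0.47038873,  0.45917202, -0.8538492 ]), 'moment': array([ 0.04639918, -0.00531861, -0.01057859]), 'opening': 0.9973480155577434}
top 489.69596873099454 263.8867537021862 186.75884234585067 [[ 0.01103607 -0.99989776  0.00909285]
 [-0.99718798 -0.01167933 -0.07402518]
 [ 0.07412381 -0.00825033 -0.99721492]] [ -33.72380669  587.97280694 1252.59365489]
side 489.036348507969 260.3656745613512 191.61729500838274 [[ 0.69621802 -0.71778993  0.00762111]
 [-0.52467062 -0.51609092 -0.67703095]
 [ 0.48989918  0.46736257 -0.73591509]] [-402.36876569  329.17840047  913.81755684]
```

View pics/top0.png

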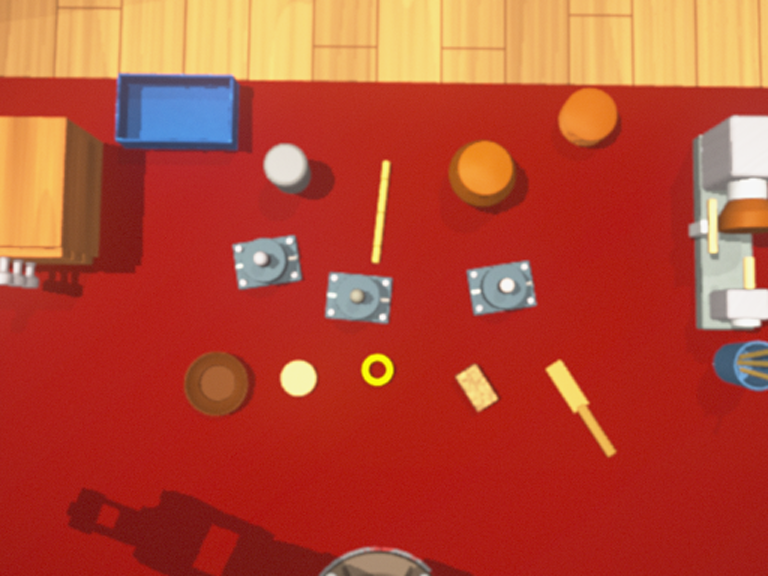

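View pics/side0.png

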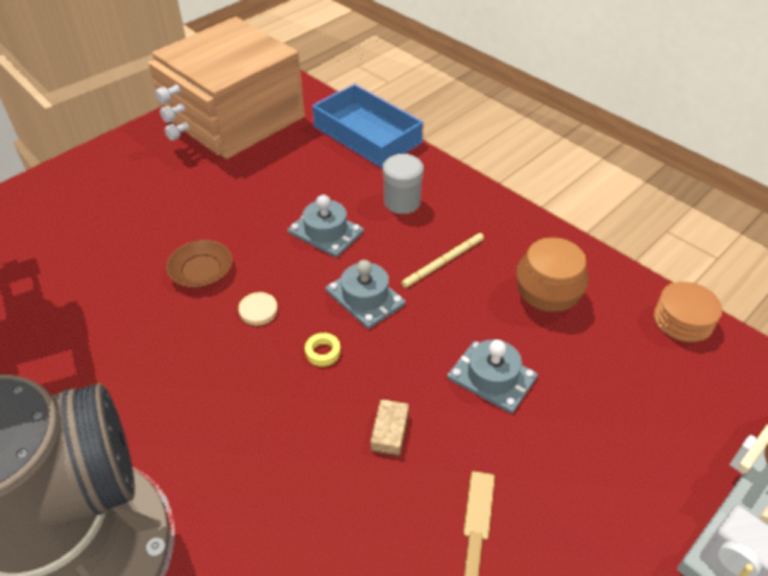

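Run:
```python
import cv2
im=cv2.imread("pics/top0raw.png")
# three heads crops 60x45 at x6 -> tile
import numpy as np
cs=[(178,174),(240,198),(335,191),(252,246)]
t=[cv2.resize(im[y-24:y+24,x-32:x+32],None,fx=6,fy=6,interpolation=cv2.INTER_CUBIC) for x,y in cs]
cv2.imwrite("pics/crop_top.png",np.vstack([np.hstack(t[:2]),np.hstack(t[2:])]))
im=cv2.imread("pics/side0raw.png")
cs=[(217,148),(243,193),(328,247),(215,233)]
t=[cv2.resize(im[y-24:y+24,x-32:x+32],None,fx=6,fy=6,interpolation=cv2.INTER_CUBIC) for x,y in cs]
cv2.imwrite("pics/crop_side.png",np.vstack([np.hstack(t[:2]),np.hstack(t[2:])]))
```

```text
(no output)
```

View pics/crop_top.png

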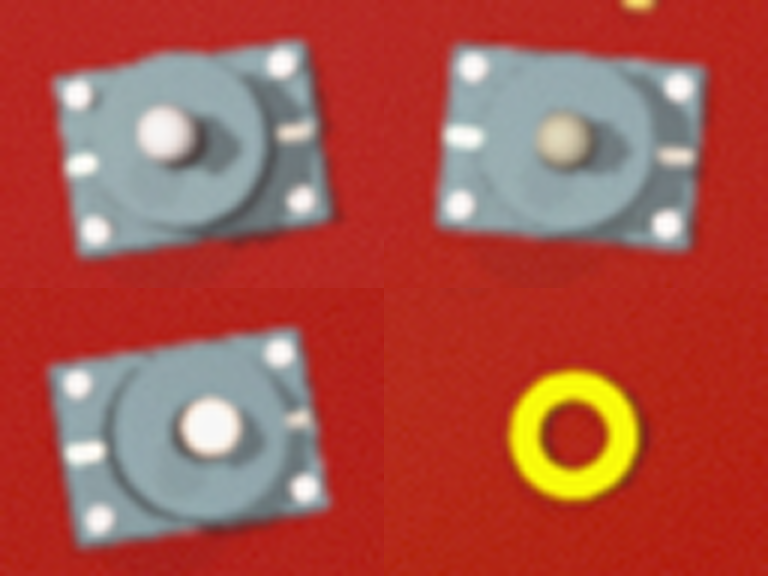

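View pics/crop_side.png

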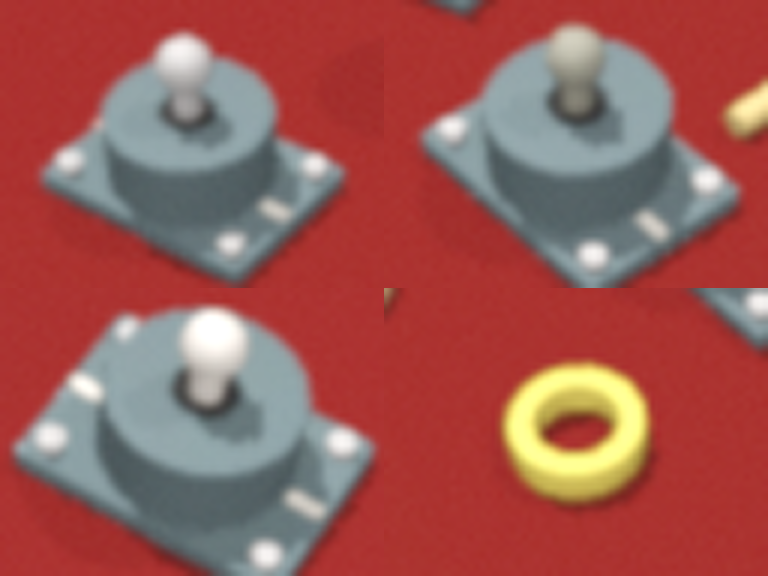

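```bash
cat > h.py <<'E'
import numpy as np, json
C=None
def cam(env):
    return {n:env.read_camera(n) for n in("top","side")}
def ray(c,u,v):
    R=np.array(c["R"]);t=np.array(c["t"])
    d=R.T@np.array([(u-c["cx"])/c["fx"],(v-c["cy"])/c["fy"],1]); return -R.T@t,d
def atz(c,u,v,z):
    o,d=ray(c,u,v); return o+d*(z-o[2])/d[2]
def tri(c1,p1,c2,p2):
    A=np.zeros((3,3));b=np.zeros(3)
    for c,p in((c1,p1),(c2,p2)):
        o,d=ray(c,*p);d/=np.linalg.norm(d);M=np.eye(3)-np.outer(d,d);A+=M;b+=M@o
    return np.linalg.solve(A,b)
E
python3 - <<'E'
from cell import env
from h import *
c=cam(env);T,S=c["top"],c["side"]
f=lambda p,cs:((p[0]+.5)/6-.5+cs[0]-32,(p[1]+.5)/6-.5+cs[1]-24)
ct=[(178,174),(240,198),(335,191),(252,246)];cs=[(217,148),(243,193),(328,247),(215,233)]
cor=[[(52,77),(303,40),(332,217),(80,257)],[(71,43),(322,66),(306,249),(53,229)],[(47,79),(296,39),(328,220),(80,260)]]
bt=[(167,134),(180,138),(210,140)];bs=[(183,61),(190,54),(213,55)]
for i in range(3):
    P=[atz(T,*f(p,ct[i]),10) for p in cor[i]]
    m=np.mean(P,0); d=(P[0]-P[1]+P[3]-P[2]);
    print("plate",m.round(1),"yaw",np.arctan2(-d[0],d[1]).round(3),np.linalg.norm(d)/2, "ball top z71",atz(T,*f(bt[i],ct[i]),71).round(1),"side z71",atz(S,*f(bs[i],cs[i]),71).round(1),"tri",tri(T,f(bt[i],ct[i]),S,f(bs[i],cs[i])).round(1))
print("ring",atz(T,*f((190,147),ct[3]),16).round(1),atz(S,*f((193,134),cs[3]),16).round(1))
print(env.state()["t"])
E
```

```text
plate [619.7 200.1  10. ] yaw 0.165 111.07667431551614 ball top z71 [619.3 200.3  71. ] side z71 [619.6 203.8  71. ] tri [618.2 200.5  73.9]
plate [558.9  38.   10. ] yaw -0.074 110.48725980298379 ball top z71 [559.3  38.8  71. ] side z71 [558.3  41.3  71. ] tri [558.3  39.6  72.3]
plate [ 579.  -211.3   10. ] yaw 0.171 110.61936835349866 ball top z71 [ 578.9 -211.3   71. ] side z71 [ 578.4 -209.7   71. ] tri [ 578.3 -210.6   71.9]
ring [434.3   4.   16. ] [432.2   3.8  16. ]
0.2
```

>>> arm_command --deltas '[[[0.5, 0.28, -0.26, 0, 0.051], [0.5, 0.28, -0.26, 0, 0.051], [0.5, 0.28, -0.26, 0, 0.051], [0.5, 0.28, -0.26, 0, 0.051], [0.5, 0.28, -0.26, 0, 0.051], [0.5, 0.28, -0.26, 0, 0.051], [0.5, 0.28, -0.26, 0, 0.051], [0.5, 0.28, -0.26, 0, 0.051], [0.5, 0.28, -0.26, 0, 0.051], [0.5, 0.28, -0.26, 0, 0.051], [0.5, 0.28, -0.26, 0, 0.051], [0.5, 0.28, -0.26, 0, 0.051]]]'

```text
t: 1.2
eef_pos: [536.2, 269.9, 212.8]
tcp_rot: [-3.141, -0.002, -2.944]
ft_force: [0.3, 0.8, 0.5]
opening: 0.502
```

>>> arm_command --deltas '[[[0.5, 0.27, -0.23, 0, 0], [0.5, 0.27, -0.23, 0, 0], [0.5, 0.2, -0.16, -0.2, 0], [0.5, 0, 0, 0, 0], [0.5, 0, 0, 0, 0], [0.5, 0, 0, 0, 0]]]'

```text
t: 1.7
eef_pos: [618.2, 197.2, 191.0]
tcp_rot: [-3.14, -0.002, -2.949]
ft_force: [-0.2, 1.2, -0.3]
opening: 0.497
```

>>> arm_command --deltas '[[[0.5, 0.01, 0.03, -0.2, -0.036], [0.5, 0, 0, -0.3, 0], [0.5, 0, 0, -0.2, 0], [0.5, 0, 0, 0, 0], [0.5, 0, 0, 0, 0], [0.5, 0, 0, 0, 0]]]'

```text
t: 2.2
eef_pos: [616.5, 206.0, 124.3]
tcp_rot: [-3.141, 0.004, -2.972]
ft_force: [-0.1, -1.0, -0.1]
opening: 0.498
```

```bash
cat > snap.py <<'E'
import sys,cv2,numpy as np
from cell import env
from h import *
# snap.py name x y z
x,y,z=map(float,sys.argv[2:5])
out=[]
for n in("top","side"):
    c=env.read_camera(n);R=np.array(c["R"]);p=R@np.array([x,y,z])+c["t"]
    u=c["fx"]*p[0]/p[2]+c["cx"];v=c["fy"]*p[1]/p[2]+c["cy"]
    u0=min(max(int(u)-40,0),432);v0=min(max(int(v)-40,0),304)
    print(n,u0,v0,(u-u0+.5)*5-.5,(v-v0+.5)*5-.5)
    out.append(cv2.resize(c["frame"][v0:v0+80,u0:u0+80,::-1],None,fx=5,fy=5,interpolation=cv2.INTER_CUBIC))
cv2.imwrite(f"pics/{sys.argv[1]}.png",np.hstack(out))
s=env.state();print(s["t"],s["eef_pos"].round(2),s["tcp_rot"].round(3),s["ft_force"].round(2),s["moment"].round(3))
E
python3 snap.py L1 619 200.4 71
```

```text
top 133 132 203.83930489072964 202.13559804741135
side 175 94 205.9425715062609 204.30137511112275
2.3 [617.02 205.92 124.91] [-3.141  0.005 -2.972] [ 0.4   0.18 -0.91] [ 0.012  0.035 -0.01 ]
```

View pics/L1.png

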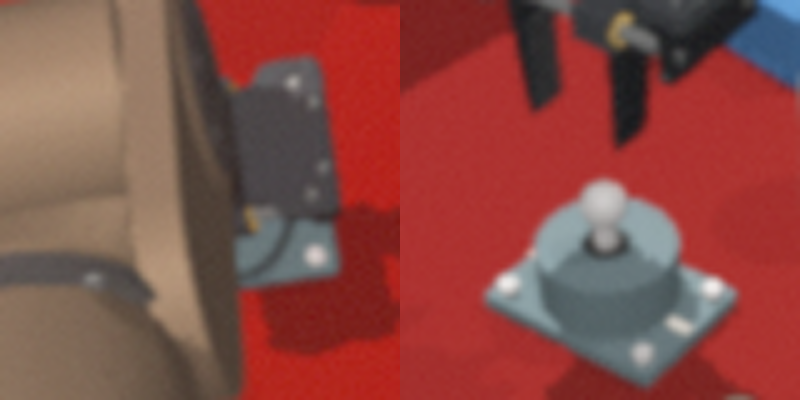

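>>> arm_command --deltas '[[[0.5, 0.02, -0.05, 0, 0], [0.5, 0, 0, -0.15, 0], [0.5, 0, 0, -0.15, 0], [0.5, 0, 0, 0, 0], [0.5, 0, 0, 0, 0], [0.5, 0, 0, 0, 0]]]'

```text
t: 2.8
eef_pos: [622.0, 200.2, 101.2]
tcp_rot: [-3.141, 0.015, -2.972]
ft_force: [-0.7, 0.2, 1.0]
opening: 0.501
```

>>> arm_command --deltas '[[[0.5, 0, 0, 0, 0], [0.5, 0, 0, 0, 0]]]'

```text
t: 2.97
eef_pos: [622.8, 200.1, 103.0]
tcp_rot: [-3.141, 0.017, -2.972]
ft_force: [0.4, 0.7, 0.0]
opening: 0.503
```

>>> arm_command --deltas '[[[0.5, -0.03, 0, -0.1, 0], [0.5, 0, 0, -0.1, 0], [0.5, 0, 0, -0.05, 0]]]'

```text
t: 3.22
eef_pos: [620.4, 200.2, 78.6]
tcp_rot: [-3.141, 0.022, -2.972]
ft_force: [-0.3, -0.5, 0.0]
opening: 0.499
```

>>> arm_command --deltas '[[[0.5, 0, 0, 0, 0]]]'

```text
t: 3.3
eef_pos: [619.7, 200.1, 77.0]
tcp_rot: [-3.141, 0.019, -2.972]
ft_force: [0.8, -0.1, -0.5]
opening: 0.5
```

>>> arm_command --deltas '[[[0.5, 0, 0, 0, 0]]]'

```text
t: 3.38
eef_pos: [619.5, 200.1, 76.3]
tcp_rot: [-3.141, 0.018, -2.972]
ft_force: [0.1, -0.3, -0.1]
opening: 0.499
```

>>> arm_command --deltas '[[[0.5, 0, 0, -0.1, 0], [0.5, 0, 0, -0.08, 0], [0.5, 0, 0, 0, 0]]]'

```text
t: 3.63
eef_pos: [619.5, 200.2, 56.5]
tcp_rot: [-3.141, 0.018, -2.972]
ft_force: [0.0, -0.0, 0.1]
opening: 0.5
```

>>> arm_command --deltas '[[[0.5, 0, 0, 0, 0]]]'

```text
t: 3.72
eef_pos: [619.4, 200.2, 55.8]
tcp_rot: [-3.141, 0.018, -2.972]
ft_force: [0.1, -0.5, -0.1]
opening: 0.503
```

```bash
python3 snap.py L2 619 200.4 71
```

```text
top 133 132 203.83930489072964 202.13559804741135
side 175 94 205.9425715062609 204.30137511112275
3.8167 [619.43 200.18  56.18] [-3.141  0.018 -2.972] [-0.92  1.04  0.64] [0.071 0.034 0.03 ]
```

View pics/L2.png

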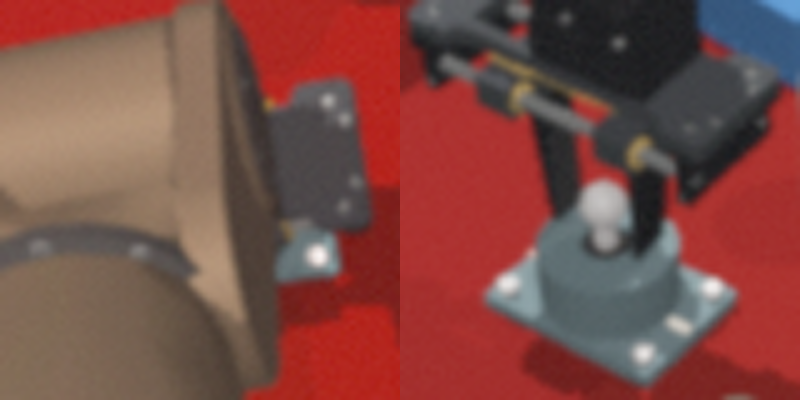

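>>> arm_command --deltas '[[[0.5, -0.008, 0.05, 0, 0], [0.5, -0.006, 0.04, 0, 0], [0.5, 0, 0, 0, 0]]]'

```text
t: 4.07
eef_pos: [618.3, 210.0, 56.9]
tcp_rot: [-3.141, 0.019, -2.973]
ft_force: [-1.1, -0.1, -0.8]
opening: 0.499
```

>>> arm_command --deltas '[[[0.5, 0, 0, 0, 0]]]'

```text
t: 4.15
eef_pos: [618.3, 210.4, 57.1]
tcp_rot: [-3.141, 0.02, -2.972]
ft_force: [0.1, -0.7, -0.0]
opening: 0.5
```

>>> arm_command --deltas '[[[0.5, 0, 0.01, 0, 0], [0.5, 0, 0, 0, 0]]]'

```text
t: 4.32
eef_pos: [618.4, 211.8, 57.5]
tcp_rot: [-3.141, 0.02, -2.972]
ft_force: [-0.5, 0.1, 0.3]
opening: 0.5
```

>>> arm_command --deltas '[[[0.5, 0, 0.01, 0, 0], [0.5, 0, 0, 0, 0]]]'

```text
t: 4.48
eef_pos: [618.5, 212.8, 57.7]
tcp_rot: [-3.141, 0.02, -2.972]
ft_force: [0.1, 0.1, -0.4]
opening: 0.5
```

>>> arm_command --deltas '[[[0.5, 0, 0.01, 0, 0], [0.5, 0, 0, 0, 0]]]'

```text
t: 4.65
eef_pos: [618.5, 213.8, 57.8]
tcp_rot: [-3.141, 0.021, -2.972]
ft_force: [-0.2, -1.7, -0.6]
opening: 0.497
```

>>> arm_command --deltas '[[[0.5, 0, 0.01, 0, 0], [0.5, 0, 0, 0, 0]]]'

```text
t: 4.82
eef_pos: [618.6, 214.5, 57.9]
tcp_rot: [-3.141, 0.02, -2.972]
ft_force: [-0.5, -1.7, 0.8]
opening: 0.497
```

```bash
cat > snap2.py <<'E'
import sys,cv2,numpy as np
from cell import env
from h import *
x,y,z=map(float,sys.argv[2:5])
F=[];M=[]
for i in range(4):
    c=env.read_camera("side");s=env.state();F.append(s["ft_force"]);M.append(s["moment"])
R=np.array(c["R"]);p=R@np.array([x,y,z])+c["t"]
u=c["fx"]*p[0]/p[2]+c["cx"];v=c["fy"]*p[1]/p[2]+c["cy"]
u0=int(u)-20;v0=int(v)-20
cv2.imwrite(f"pics/{sys.argv[1]}.png",cv2.resize(c["frame"][v0:v0+40,u0:u0+40,::-1],None,fx=10,fy=10,interpolation=cv2.INTER_CUBIC))
print(s["t"],s["eef_pos"].round(2),s["tcp_rot"].round(3),"F",np.mean(F,0).round(2),"M",np.mean(M,0).round(3))
print(np.array(F)[:,1].round(2))
E
python3 snap2.py L3 619 200.4 71
```

```text
5.0167 [618.57 214.39  57.83] [-3.141  0.02  -2.972] F [-0.21 -2.05  0.96] M [-0.333  0.04  -0.02 ]
[-1.29 -2.22 -2.47 -2.23]
```

View pics/L3.png

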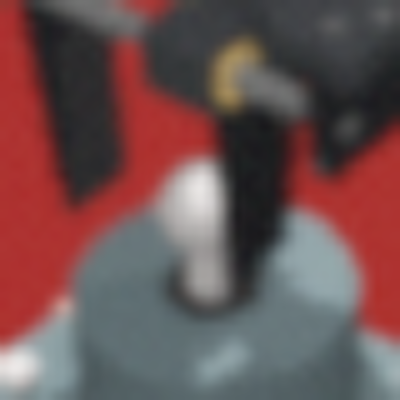

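>>> arm_command --deltas '[[[0.5, 0, 0.01, 0, 0], [0.5, 0, 0, 0, 0]]]'

```text
t: 5.18
eef_pos: [618.6, 215.1, 58.0]
tcp_rot: [-3.14, 0.02, -2.972]
ft_force: [0.6, -2.0, 1.5]
opening: 0.496
```

>>> arm_command --deltas '[[[0.5, 0, 0.01, 0, 0], [0.5, 0, 0, 0, 0]]]'

```text
t: 5.35
eef_pos: [618.7, 215.7, 58.0]
tcp_rot: [-3.14, 0.02, -2.972]
ft_force: [0.7, -4.2, 0.6]
opening: 0.498
```

>>> arm_command --deltas '[[[0.5, 0, 0.01, 0, 0], [0.5, 0, 0.004, 0, 0]]]'

```text
t: 5.52
eef_pos: [618.7, 216.6, 58.1]
tcp_rot: [-3.139, 0.02, -2.972]
ft_force: [0.1, -5.8, 2.7]
opening: 0.502
```

```bash
python3 snap2.py L4 619 200.4 71
```

```text
5.7167 [618.68 216.58  58.1 ] [-3.139  0.02  -2.972] F [-0.66 -5.81  2.28] M [-0.99   0.082 -0.024]
[-6.12 -5.82 -5.51 -5.81]
```

>>> arm_command --deltas '[[[0.5, 0.01, -0.06, 0, 0], [0.5, 0.02, -0.09, 0, 0], [0.5, 0.01, -0.07, 0, 0], [0.5, 0, 0, 0, 0], [0.5, 0, 0, 0, 0]]]'

```text
t: 6.13
eef_pos: [623.0, 193.3, 57.7]
tcp_rot: [-3.141, 0.02, -2.972]
ft_force: [0.3, 1.5, -0.4]
opening: 0.5
```

>>> arm_command --deltas '[[[0.5, 0, 0, 0, 0]]]'

```text
t: 6.22
eef_pos: [623.1, 193.1, 57.6]
tcp_rot: [-3.141, 0.02, -2.973]
ft_force: [0.4, 0.0, 0.3]
opening: 0.501
```

>>> arm_command --deltas '[[[0.5, 0, -0.02, 0, 0], [0.5, 0, 0, 0, 0]]]'

```text
t: 6.38
eef_pos: [623.1, 191.2, 57.6]
tcp_rot: [-3.141, 0.02, -2.973]
ft_force: [0.6, 0.1, 0.1]
opening: 0.503
```

>>> arm_command --deltas '[[[0.5, 0, -0.01, 0, 0], [0.5, 0, 0, 0, 0]]]'

```text
t: 6.55
eef_pos: [623.0, 190.4, 57.6]
tcp_rot: [-3.141, 0.02, -2.973]
ft_force: [-0.5, -0.8, -0.3]
opening: 0.5
```

>>> arm_command --deltas '[[[0.5, 0, -0.01, 0, 0], [0.5, 0, 0, 0, 0]]]'

```text
t: 6.72
eef_pos: [623.0, 189.6, 57.7]
tcp_rot: [-3.141, 0.021, -2.972]
ft_force: [0.6, 2.0, 0.3]
opening: 0.502
```

>>> arm_command --deltas '[[[0.5, 0, -0.01, 0, 0], [0.5, 0, 0, 0, 0], [0.5, 0, -0.01, 0, 0], [0.5, 0, 0, 0, 0]]]'

```text
t: 7.05
eef_pos: [623.1, 188.4, 57.9]
tcp_rot: [3.141, 0.021, -2.972]
ft_force: [-0.4, 2.6, -0.3]
opening: 0.504
```

>>> arm_command --deltas '[[[0.5, 0, -0.01, 0, 0], [0.5, 0, 0, 0, 0]]]'

```text
t: 7.22
eef_pos: [623.1, 187.8, 58.0]
tcp_rot: [3.14, 0.022, -2.972]
ft_force: [0.5, 4.0, 0.4]
opening: 0.499
```

>>> arm_command --deltas '[[[0.5, 0, -0.01, 0, 0], [0.5, 0, 0, 0, 0]]]'

```text
t: 7.38
eef_pos: [623.2, 187.2, 58.1]
tcp_rot: [3.14, 0.022, -2.972]
ft_force: [0.1, 4.5, -0.1]
opening: 0.5
```

```bash
python3 snap2.py L5 619 200.4 71
```

```text
7.5833 [623.12 187.21  58.04] [ 3.14   0.022 -2.972] F [0.13 4.42 0.57] M [ 0.862  0.063 -0.019]
[4.7  4.54 4.78 3.65]
```

>>> arm_command --deltas '[[[0.5, 0, -0.01, 0, 0], [0.5, 0, 0, 0, 0]]]'

```text
t: 7.75
eef_pos: [623.2, 186.6, 58.2]
tcp_rot: [3.139, 0.022, -2.972]
ft_force: [-0.2, 4.8, -0.5]
opening: 0.501
```

```bash
python3 snap2.py L6 619 200.4 71
```

```text
7.95 [623.19 186.63  58.12] [ 3.139  0.022 -2.972] F [-0.29  5.29  0.15] M [ 1.016  0.059 -0.021]
[5.47 4.94 5.55 5.19]
```

View pics/L6.png

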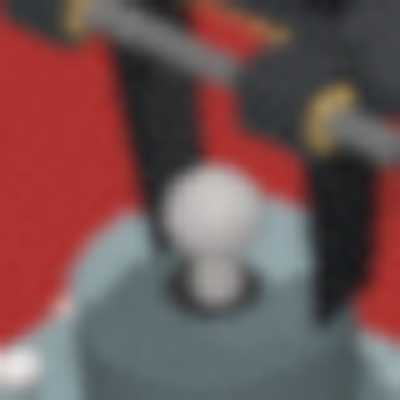

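>>> arm_command --deltas '[[[0.5, 0, 0.09, 0, 0], [0.5, -0.02, 0.05, 0, 0], [0.5, 0, 0, 0.2, 0], [0.5, 0, 0, 0.3, 0], [0.5, 0, 0, 0.2, 0], [0.5, -0.15, -0.35, 0, -0.06], [0.5, -0.15, -0.35, 0, -0.06], [0.5, -0.15, -0.35, 0, -0.06], [0.5, -0.1, -0.3, 0, -0.06], [0.5, 0, -0.1, 0, -0.06], [0.5, 0, 0, 0, 0], [0.5, 0, 0, 0, 0]]]'

```text
t: 8.95
eef_pos: [560.7, 52.7, 130.1]
tcp_rot: [-3.137, 0.019, 3.072]
ft_force: [0.0, 0.5, -0.3]
opening: 0.502
```

>>> arm_command --deltas '[[[0.5, 0, 0, 0, 0]]]'

```text
t: 9.03
eef_pos: [560.8, 53.2, 130.1]
tcp_rot: [-3.137, 0.019, 3.073]
ft_force: [-0.3, 0.1, -0.9]
opening: 0.497
```

>>> arm_command --deltas '[[[0.5, -0.02, -0.13, 0, 0], [0.5, 0, 0, -0.15, 0], [0.5, 0, 0, -0.15, 0], [0.5, 0, 0, 0, 0], [0.5, 0, 0, 0, 0]]]'

```text
t: 9.45
eef_pos: [559.7, 41.6, 99.4]
tcp_rot: [-3.136, 0.02, 3.085]
ft_force: [0.2, -0.1, 0.9]
opening: 0.504
```

>>> arm_command --deltas '[[[0.5, 0, 0, 0, 0]]]'

```text
t: 9.53
eef_pos: [559.8, 41.7, 99.5]
tcp_rot: [-3.136, 0.02, 3.086]
ft_force: [0.1, 0.0, 0.2]
opening: 0.499
```

>>> arm_command --deltas '[[[0.5, -0.01, -0.02, -0.12, -0.024], [0.5, 0, 0, -0.15, 0], [0.5, 0, 0, -0.14, 0], [0.5, 0, 0, 0, 0], [0.5, 0, 0, 0, 0]]]'

```text
t: 9.95
eef_pos: [561.0, 40.3, 61.3]
tcp_rot: [-3.136, 0.026, 3.07]
ft_force: [0.7, -0.0, -0.3]
opening: 0.501
```

```bash
python3 snap2.py M1 559 39.5 71
```

```text
10.15 [561.12  40.23  61.65] [-3.136  0.027  3.069] F [-0.02 -0.28  0.04] M [0.018 0.023 0.004]
[ 0.28 -0.17 -0.73 -0.49]
```

View pics/M1.png

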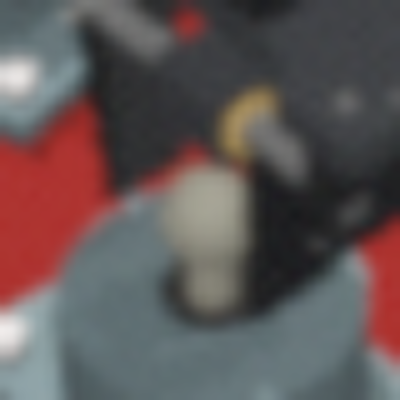

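>>> arm_command --deltas '[[[0.5, -0.02, 0, -0.04, 0], [0.5, 0, 0.05, 0, 0], [0.5, 0.01, 0.045, 0, 0], [0.5, 0, 0, 0, 0]]]'

```text
t: 10.48
eef_pos: [560.6, 50.5, 59.0]
tcp_rot: [-3.136, 0.029, 3.069]
ft_force: [-0.1, 0.3, -1.0]
opening: 0.5
```

```bash
python3 snap2.py M2 559 39.5 71
```

```text
10.6833 [560.45  49.76  58.84] [-3.136  0.029  3.069] F [ 0.19  0.59 -0.28] M [ 0.017  0.02  -0.007]
[0.22 1.03 0.79 0.32]
```

Moment is a cleaner signal (baseline ≈ 0.02; 1 mm on a sound one ≈ −0.33). Step on.

>>> arm_command --deltas '[[[0.5, 0, 0.015, 0, 0], [0.5, 0, 0, 0, 0]]]'

```text
t: 10.85
eef_pos: [560.5, 51.2, 58.9]
tcp_rot: [-3.136, 0.029, 3.068]
ft_force: [0.3, -0.5, 0.3]
opening: 0.497
```

```bash
python3 snap2.py M3 559 39.5 71
```

```text
11.05 [560.48  51.1   58.86] [-3.136  0.029  3.068] F [-0.67  0.2  -0.02] M [0.04  0.05  0.016]
[-0.07 -0.34  0.58  0.63]
```

>>> arm_command --deltas '[[[0.5, 0, 0.01, 0, 0], [0.5, 0, 0, 0, 0]]]'

```text
t: 11.22
eef_pos: [560.5, 52.0, 58.8]
tcp_rot: [-3.136, 0.029, 3.068]
ft_force: [0.1, -0.1, -0.2]
opening: 0.501
```

```bash
python3 snap2.py M4 559 39.5 71
```

```text
11.4167 [560.47  51.97  58.83] [-3.136  0.029  3.068] F [-0.04  0.26  0.18] M [-0.004  0.009 -0.005]
[ 1.06  0.52  0.24 -0.79]
```

>>> arm_command --deltas '[[[0.5, 0, 0.01, 0, 0], [0.5, 0, 0, 0, 0]]]'

```text
t: 11.58
eef_pos: [560.5, 52.9, 58.9]
tcp_rot: [-3.136, 0.029, 3.068]
ft_force: [0.3, 2.0, 0.8]
opening: 0.499
```

```bash
python3 snap2.py M5 559 39.5 71
```

```text
11.7833 [560.51  52.87  58.84] [-3.136  0.029  3.068] F [-0.15 -0.3  -0.12] M [-0.019  0.053  0.008]
[-0.46 -0.85  0.5  -0.39]
```

```bash
python3 -c "
import cv2,numpy as np
a=[cv2.imread(f'pics/M{i}.png') for i in (2,5)]
cv2.imwrite('pics/M25.png',np.hstack(a))"
```

```text
(no output)
```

View pics/M25.png

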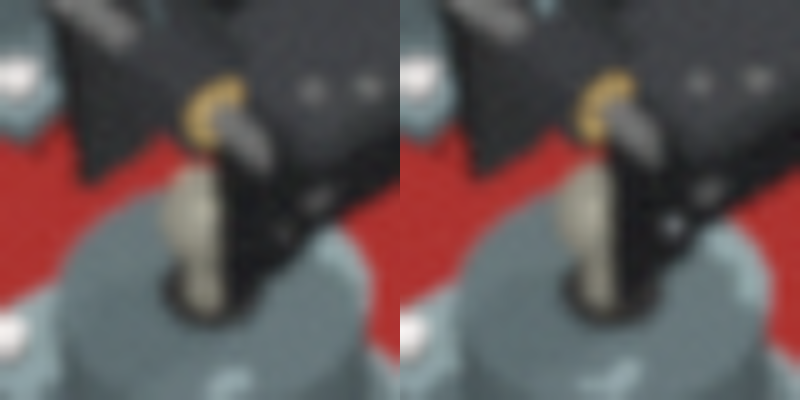

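>>> arm_command --deltas '[[[0.5, 0, 0.01, 0, 0], [0.5, 0, 0, 0, 0], [0.5, 0, 0.008, 0, 0], [0.5, 0, 0, 0, 0]]]'

```text
t: 12.12
eef_pos: [560.5, 54.7, 58.9]
tcp_rot: [-3.136, 0.029, 3.068]
ft_force: [-0.8, -0.9, 0.1]
opening: 0.5
```

```bash
python3 snap2.py M6 559 39.5 71
cat > edge.py <<'E'
import cv2,sys,numpy as np
ref=cv2.imread(f"pics/{sys.argv[1]}.png").astype(np.float32)
x0,x1,y0,y1=map(int,sys.argv[2:6])
t=ref[y0:y1,x0:x1]
for n in sys.argv[6:]:
    im=cv2.imread(f"pics/{n}.png").astype(np.float32)
    m=cv2.matchTemplate(im[y0-20:y1+20,x0-25:x1+25],t,cv2.TM_CCOEFF_NORMED)
    _,v,_,p=cv2.minMaxLoc(m);print(n,"shift px/10",p[0]-25,p[1]-20,round(v,3))
E
python3 edge.py M1 140 205 175 270 M1 M2 M3 M4 M5 M6
python3 edge.py L3 140 205 140 270 L3 L4 L5 L6
```

```text
12.3167 [560.51  54.62  58.85] [-3.136  0.029  3.068] F [ 0.11 -0.06 -0.02] M [-0.053  0.045  0.009]
[-0.38  0.    0.14 -0.  ]
M1 shift px/10 0 0 1.0
M2 shift px/10 -1 1 0.939
M3 shift px/10 -1 1 0.934
M4 shift px/10 -4 2 0.92
M5 shift px/10 -6 2 0.915
M6 shift px/10 -11 0 0.902
L3 shift px/10 0 0 1.0
L4 shift px/10 -5 -3 0.996
L5 shift px/10 6 6 0.833
L6 shift px/10 7 7 0.835
```

View pics/M6.png

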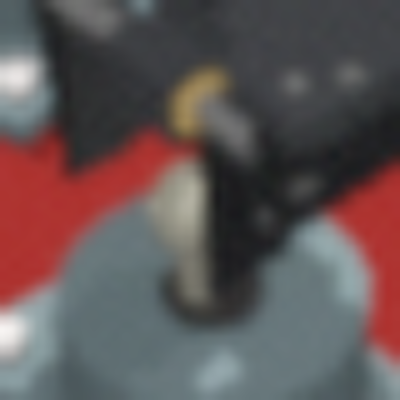

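>>> arm_command --deltas '[[[0.5, 0, -0.1, 0, 0], [0.5, -0.01, -0.1, 0, 0], [0.5, -0.01, -0.05, 0, 0], [0.5, 0, 0, 0, 0], [0.5, 0, 0, 0, 0]]]'

```text
t: 12.73
eef_pos: [558.1, 26.4, 58.8]
tcp_rot: [-3.136, 0.029, 3.067]
ft_force: [-0.2, 0.5, 0.2]
opening: 0.501
```

```bash
python3 snap2.py M7 559 39.5 71
```

```text
12.9333 [558.22  27.22  58.77] [-3.136  0.029  3.069] F [-0.05  0.04 -0.  ] M [ 0.022  0.053 -0.019]
[ 0.1   0.17  0.14 -0.25]
```

View pics/M7.png

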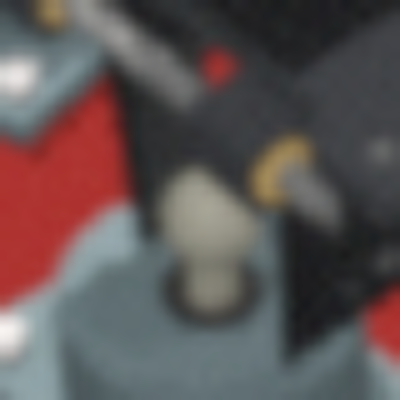

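>>> arm_command --deltas '[[[0.5, 0, -0.015, 0, 0], [0.5, 0, 0, 0, 0], [0.5, 0, -0.015, 0, 0], [0.5, 0, 0, 0, 0]]]'

```text
t: 13.27
eef_pos: [558.3, 24.8, 58.8]
tcp_rot: [-3.136, 0.029, 3.07]
ft_force: [0.1, -1.0, -0.2]
opening: 0.499
```

```bash
python3 snap2.py M8 559 39.5 71;python3 edge.py M7 150 260 215 310 M7 M8 ; python3 edge.py M1 160 240 250 310 M1 M2 M6 M7 M8; python3 -c "
import cv2,numpy as np
a=[cv2.imread(f'pics/M{i}.png') for i in (7,8)]
cv2.imwrite('pics/M78.png',np.hstack(a))"
```

```text
13.4667 [558.24  24.9   58.78] [-3.136  0.029  3.07 ] F [ 0.24  0.11 -0.1 ] M [0.094 0.011 0.002]
[-0.12  0.44  0.42 -0.3 ]
M7 shift px/10 0 0 1.0
M8 shift px/10 3 2 0.988
M1 shift px/10 0 0 1.0
M2 shift px/10 -7 1 0.721
M6 shift px/10 -25 -20 0.359
M7 shift px/10 1 0 0.991
M8 shift px/10 4 3 0.972
```

View pics/M78.png

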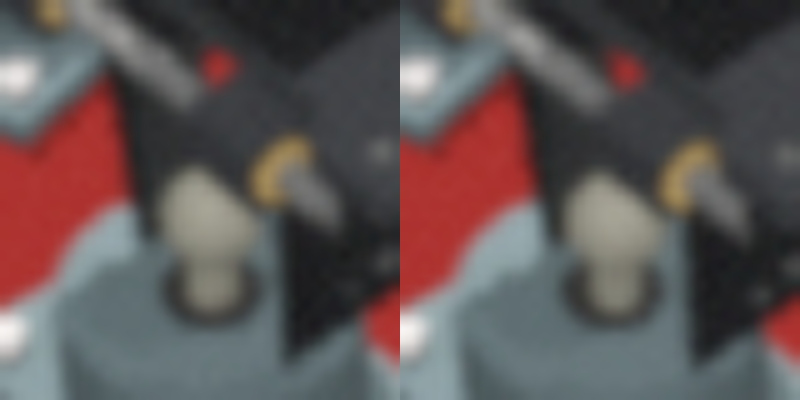

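>>> arm_command --deltas '[[[0.5, 0, -0.008, 0, 0], [0.5, 0, 0, 0, 0]]]'

```text
t: 13.63
eef_pos: [558.3, 24.1, 58.8]
tcp_rot: [-3.136, 0.029, 3.07]
ft_force: [0.3, -0.5, 0.6]
opening: 0.501
```

```bash
python3 snap2.py M9 559 39.5 71;python3 edge.py M1 150 240 200 245 M1 M7 M8 M9; python3 edge.py M7 150 240 175 245 M8 M9
```

```text
13.8333 [558.22  24.2   58.78] [-3.136  0.029  3.07 ] F [-0.17  0.52 -0.03] M [0.081 0.006 0.035]
[0.72 0.18 0.75 0.43]
M1 shift px/10 0 0 1.0
M7 shift px/10 6 13 0.917
M8 shift px/10 11 17 0.921
M9 shift px/10 13 17 0.928
M8 shift px/10 6 4 0.995
M9 shift px/10 8 6 0.997
```

>>> arm_command --deltas '[[[0.5, 0, 0.09, 0, 0], [0.5, 0, 0.05, 0, 0], [0.5, 0, 0, 0.2, 0], [0.5, 0, 0, 0.3, 0], [0.5, 0, 0, 0.2, 0], [0.5, 0.03, -0.4, 0, 0.06], [0.5, 0.03, -0.4, 0, 0.06], [0.5, 0.03, -0.4, 0, 0.06], [0.5, 0.03, -0.4, 0, 0.06], [0.5, 0.03, -0.35, 0, 0.06], [0.5, 0.03, -0.3, 0, 0], [0.5, 0, 0, 0, 0]]]'

```text
t: 14.83
eef_pos: [576.2, -187.1, 132.9]
tcp_rot: [-3.133, 0.03, -2.955]
ft_force: [-0.7, 0.1, -0.1]
opening: 0.499
```

>>> arm_command --deltas '[[[0.5, 0, 0, 0, 0], [0.5, 0, 0, 0, 0]]]'

```text
t: 15.0
eef_pos: [576.0, -187.4, 132.5]
tcp_rot: [-3.134, 0.029, -2.958]
ft_force: [-0.6, -0.4, -0.4]
opening: 0.499
```

>>> arm_command --deltas '[[[0.5, 0.025, -0.22, 0, -0.015], [0.5, 0, 0, -0.15, 0], [0.5, 0, 0, -0.15, 0], [0.5, 0, 0, 0, 0], [0.5, 0, 0, 0, 0], [0.5, 0, 0, 0, 0]]]'

```text
t: 15.5
eef_pos: [579.5, -201.4, 102.8]
tcp_rot: [-3.135, 0.029, -2.963]
ft_force: [-0.0, 0.5, -0.1]
opening: 0.498
```

>>> arm_command --deltas '[[[0.5, 0, -0.09, 0, -0.01], [0.5, 0, 0, 0, 0], [0.5, 0, 0, 0, 0]]]'

```text
t: 15.75
eef_pos: [580.4, -209.7, 104.9]
tcp_rot: [-3.133, 0.031, -2.97]
ft_force: [-0.6, 0.0, -0.7]
opening: 0.499
```

>>> arm_command --deltas '[[[0.5, 0, 0, -0.05, 0]]]'

```text
t: 15.83
eef_pos: [581.0, -210.1, 101.0]
tcp_rot: [-3.132, 0.032, -2.97]
ft_force: [-0.0, 0.3, -0.7]
opening: 0.496
```

>>> arm_command --deltas '[[[0.5, -0.02, 0, -0.14, 0], [0.5, 0, 0, -0.15, 0], [0.5, 0, 0, -0.12, 0], [0.5, 0, 0, 0, 0], [0.5, 0, 0, 0, 0]]]'

```text
t: 16.25
eef_pos: [579.0, -210.5, 58.5]
tcp_rot: [-3.131, 0.034, -2.971]
ft_force: [-0.0, 0.8, 0.2]
opening: 0.498
```

```bash
python3 snap2.py R1 579 -210.5 71
```

```text
16.45 [ 579.35 -210.68   59.42] [-3.13   0.035 -2.97 ] F [0.43 0.4  0.4 ] M [0.041 0.03  0.018]
[0.32 0.75 0.44 0.1 ]
```

View pics/R1.png

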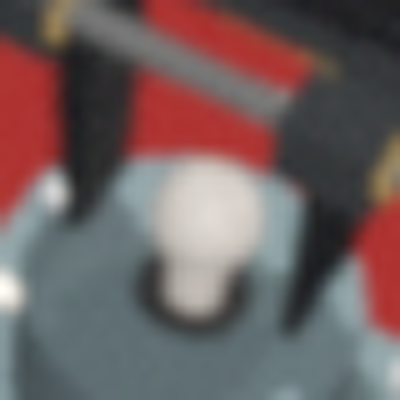

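>>> arm_command --deltas '[[[0.5, -0.008, 0.05, 0, 0], [0.5, -0.008, 0.05, 0, 0], [0.5, 0, 0, 0, 0], [0.5, 0, 0, 0, 0]]]'

```text
t: 16.78
eef_pos: [578.2, -199.7, 61.3]
tcp_rot: [-3.129, 0.037, -2.97]
ft_force: [0.4, 0.3, -0.8]
opening: 0.496
```

>>> arm_command --deltas '[[[0.5, 0, 0.01, 0, 0], [0.5, 0, 0, 0, 0]]]'

```text
t: 16.95
eef_pos: [578.3, -198.5, 61.6]
tcp_rot: [-3.128, 0.038, -2.97]
ft_force: [-0.6, -0.5, -0.1]
opening: 0.502
```

```bash
python3 snap2.py R2 579 -210.5 71
```

```text
17.15 [ 578.29 -198.75   61.48] [-3.128  0.038 -2.97 ] F [-0.14 -0.53  0.23] M [-0.059  0.046 -0.013]
[-1.55  0.01 -0.09 -0.51]
```

>>> arm_command --deltas '[[[0.5, 0, 0.01, -0.02, 0], [0.5, 0, 0, 0, 0]]]'

```text
t: 17.32
eef_pos: [578.6, -198.2, 59.5]
tcp_rot: [-3.127, 0.039, -2.97]
ft_force: [0.5, -1.0, -1.2]
opening: 0.502
```

>>> arm_command --deltas '[[[0.5, 0, 0.01, -0.01, 0], [0.5, 0, 0, 0, 0]]]'

```text
t: 17.48
eef_pos: [578.9, -197.6, 58.6]
tcp_rot: [-3.126, 0.039, -2.971]
ft_force: [0.5, -2.4, -0.3]
opening: 0.499
```

```bash
python3 snap2.py R3 579 -210.5 71;python3 edge.py R1 140 220 150 260 R1 R2 R3
```

```text
17.6833 [ 578.8  -197.57   58.57] [-3.127  0.039 -2.971] F [ 0.18 -2.2  -0.36] M [-0.296 -0.036 -0.009]
[-1.91 -2.54 -1.88 -2.46]
R1 shift px/10 0 0 1.0
R2 shift px/10 1 0 0.979
R3 shift px/10 0 0 0.974
```

Sound behaviour here. Continue to ~6 N.

>>> arm_command --deltas '[[[0.5, 0, 0.01, 0, 0], [0.5, 0, 0, 0, 0], [0.5, 0, 0.01, 0, 0], [0.5, 0, 0, 0, 0]]]'

```text
t: 18.02
eef_pos: [579.1, -196.2, 58.7]
tcp_rot: [-3.126, 0.04, -2.971]
ft_force: [-0.3, -4.6, -0.2]
opening: 0.5
```

>>> arm_command --deltas '[[[0.5, 0, 0.01, 0, 0], [0.5, 0, 0, 0, 0]]]'

```text
t: 18.18
eef_pos: [579.1, -195.6, 58.8]
tcp_rot: [-3.125, 0.04, -2.971]
ft_force: [0.1, -5.1, -0.8]
opening: 0.501
```

```bash
python3 snap2.py R4 579 -210.5 71;python3 edge.py R1 140 220 150 260 R1 R3 R4
```

```text
18.3833 [ 579.11 -195.66   58.79] [-3.125  0.04  -2.971] F [-0.1  -5.27 -0.54] M [-0.877  0.059 -0.037]
[-5.23 -5.18 -5.53 -5.15]
R1 shift px/10 0 0 1.0
R3 shift px/10 0 0 0.974
R4 shift px/10 -5 -2 0.964
```

>>> arm_command --deltas '[[[0.5, 0.01, -0.06, 0, 0], [0.5, 0.02, -0.09, 0, 0], [0.5, 0.01, -0.09, 0, 0], [0.5, 0, 0, 0, 0], [0.5, 0, 0, 0, 0]]]'

```text
t: 18.8
eef_pos: [582.9, -220.9, 58.4]
tcp_rot: [-3.128, 0.038, -2.971]
ft_force: [-0.0, 0.6, 0.1]
opening: 0.5
```

>>> arm_command --deltas '[[[0.5, 0, 0, 0, 0]]]'

```text
t: 18.88
eef_pos: [582.8, -221.1, 58.3]
tcp_rot: [-3.128, 0.038, -2.971]
ft_force: [-0.6, -0.0, 0.7]
opening: 0.501
```

>>> arm_command --deltas '[[[0.5, 0, -0.01, 0, 0], [0.5, 0, 0, 0, 0], [0.5, 0, -0.01, 0, 0], [0.5, 0, 0, 0, 0]]]'

```text
t: 19.22
eef_pos: [582.6, -222.6, 58.1]
tcp_rot: [-3.129, 0.038, -2.971]
ft_force: [-0.6, -0.3, -0.6]
opening: 0.501
```

>>> arm_command --deltas '[[[0.5, 0, -0.01, 0, 0], [0.5, 0, 0, 0, 0], [0.5, 0, -0.01, 0, 0], [0.5, 0, 0, 0, 0]]]'

```text
t: 19.55
eef_pos: [582.5, -223.7, 58.3]
tcp_rot: [-3.13, 0.037, -2.971]
ft_force: [0.8, 1.5, 0.6]
opening: 0.499
```

```bash
python3 snap2.py R5 579 -210.5 71;python3 edge.py R1 140 220 150 260 R1 R3 R4 R5
```

```text
19.75 [ 582.49 -223.74   58.25] [-3.13   0.037 -2.971] F [0.28 2.17 1.15] M [0.433 0.025 0.012]
[2.35 2.71 1.21 2.42]
R1 shift px/10 0 0 1.0
R3 shift px/10 0 0 0.974
R4 shift px/10 -5 -2 0.964
R5 shift px/10 4 3 0.85
```

>>> arm_command --deltas '[[[0.5, 0, -0.01, 0, 0], [0.5, 0, 0, 0, 0], [0.5, 0, -0.01, 0, 0], [0.5, 0, 0, 0, 0]]]'

```text
t: 20.08
eef_pos: [582.5, -225.1, 58.4]
tcp_rot: [-3.131, 0.037, -2.971]
ft_force: [0.5, 3.6, 2.6]
opening: 0.502
```

>>> arm_command --deltas '[[[0.5, 0, -0.01, 0, 0], [0.5, 0, 0, 0, 0], [0.5, 0, 0, 0, 0]]]'

```text
t: 20.33
eef_pos: [582.3, -225.4, 58.4]
tcp_rot: [-3.132, 0.037, -2.971]
ft_force: [0.0, 4.7, 2.0]
opening: 0.502
```

```bash
python3 snap2.py R6 579 -210.5 71;python3 edge.py R1 140 220 150 260 R5 R6
```

```text
20.5333 [ 582.33 -225.34   58.41] [-3.132  0.037 -2.971] F [0.57 5.14 1.64] M [ 0.966 -0.052  0.019]
[4.22 5.8  5.2  5.35]
R5 shift px/10 4 3 0.85
R6 shift px/10 5 6 0.857
```

>>> arm_command --deltas '[[[0.5, 0, 0.09, 0, 0], [0.5, -0.02, 0.05, 0, 0], [0.5, 0, 0, 0.2, 0], [0.5, 0, 0, 0.3, 0], [0.5, 0, 0, 0.2, 0], [0.3, -0.21, 0.3, 0, -0.04], [0.3, -0.21, 0.3, 0, -0.04], [0.3, -0.21, 0.3, 0, -0.04], [0.3, -0.21, 0.3, 0, -0.04], [0.3, -0.21, 0.3, 0, -0.04], [0.3, -0.2, 0.3, 0, 0], [0.3, 0, 0, 0, 0]]]'

```text
t: 21.53
eef_pos: [447.0, -25.1, 130.2]
tcp_rot: [-3.126, 0.04, -3.137]
ft_force: [1.7, -0.6, 1.1]
opening: 0.702
```

>>> arm_command --deltas '[[[0.3, 0, 0, 0, 0], [0.3, 0, 0, 0, 0]]]'

```text
t: 21.7
eef_pos: [446.4, -23.8, 130.8]
tcp_rot: [-3.125, 0.041, -3.134]
ft_force: [-0.2, -1.4, 0.4]
opening: 0.7
```

>>> arm_command --deltas '[[[0.3, -0.125, 0.27, 0, 0], [0.3, 0, 0, -0.2, 0], [0.3, 0, 0, -0.3, 0], [0.3, 0, 0, -0.1, 0], [0.3, 0, 0, 0, 0], [0.3, 0, 0, 0, 0], [0.3, 0, 0, 0, 0]]]'

```text
t: 22.28
eef_pos: [439.5, -0.0, 69.7]
tcp_rot: [-3.123, 0.049, -3.137]
ft_force: [-0.2, 0.3, -0.2]
opening: 0.696
```

```bash
python3 snap.py G1 434 4.5 8
```

```text
top 211 206 202.45592974314388 202.1789655654308
side 175 192 203.66372107463204 204.24053237562302
22.3833 [4.3961e+02 8.0000e-02 7.0130e+01] [-3.123  0.051 -3.137] [ 0.13 -0.9  -0.04] [0.032 0.004 0.014]
```

View pics/G1.png

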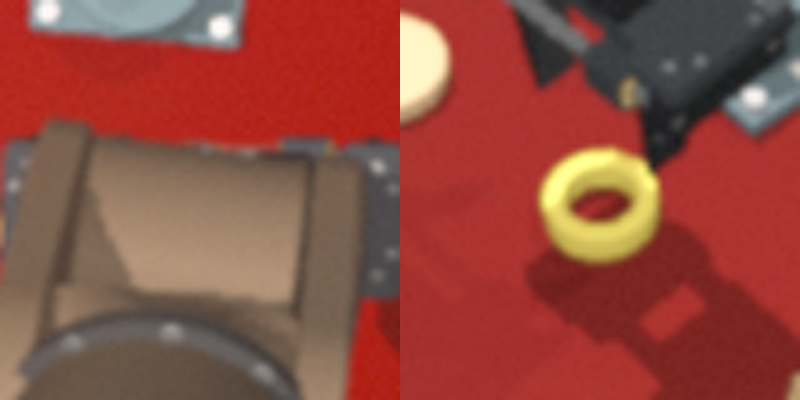

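>>> arm_command --deltas '[[[0.3, -0.06, 0.045, 0, 0], [0.3, 0, 0, -0.2, 0], [0.3, 0, 0, -0.2, 0], [0.3, 0, 0, 0, 0], [0.3, 0, 0, 0, 0]]]'

```text
t: 22.8
eef_pos: [434.1, 5.0, 32.8]
tcp_rot: [-3.122, 0.058, -3.138]
ft_force: [-0.6, 0.4, 0.4]
opening: 0.7
```

>>> arm_command --deltas '[[[0.3, 0, 0, 0, 0]]]'

```text
t: 22.88
eef_pos: [434.0, 5.1, 33.4]
tcp_rot: [-3.122, 0.058, -3.138]
ft_force: [1.0, -0.4, 0.9]
opening: 0.7
```

>>> arm_command --deltas '[[[0.3, 0, 0, -0.1, 0], [0.3, 0, 0, -0.1, 0], [0.3, 0, 0, -0.06, 0], [0.3, 0, 0, 0, 0]]]'

```text
t: 23.22
eef_pos: [435.7, 5.1, 10.8]
tcp_rot: [-3.121, 0.064, -3.137]
ft_force: [0.3, 0.1, 0.4]
opening: 0.697
```

>>> arm_command --deltas '[[[0.3, 0, 0, 0, 0]]]'

```text
t: 23.3
eef_pos: [435.8, 5.1, 11.3]
tcp_rot: [-3.12, 0.064, -3.137]
ft_force: [-0.5, -0.1, 1.2]
opening: 0.696
```

```bash
python3 snap.py G2 434 4.5 8
```

```text
top 211 206 202.45592974314388 202.1789655654308
side 175 192 203.66372107463204 204.24053237562302
23.4 [435.85   5.13  11.35] [-3.12   0.065 -3.137] [0.39 0.18 1.28] [ 0.059  0.019 -0.039]
```

View pics/G2.png

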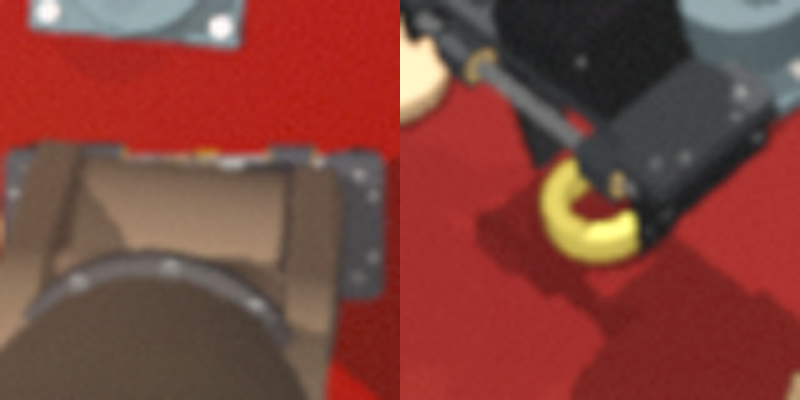

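>>> arm_command --deltas '[[[0.3, -0.02, 0, -0.06, 0], [0.3, 0, 0, 0, 0], [0.6, 0, 0, 0, 0], [0.6, 0, 0, 0, 0], [0.6, 0, 0, 0, 0], [0.6, 0, 0, 0, 0]]]'

```text
t: 23.9
eef_pos: [434.0, 5.1, 5.9]
tcp_rot: [-3.12, 0.066, -3.137]
ft_force: [-0.1, -0.1, -0.3]
opening: 0.527
```

>>> arm_command --deltas '[[[0.6, 0, 0, 0, 0], [0.6, 0, 0, 0, 0]]]'

```text
t: 24.07
eef_pos: [434.0, 5.1, 5.9]
tcp_rot: [-3.12, 0.066, -3.137]
ft_force: [-0.6, -0.0, -0.1]
opening: 0.533
```

>>> arm_command --deltas '[[[0.8, 0, 0, 0.1, 0], [0.8, 0, 0, 0.3, 0], [0.8, 0, 0, 0.3, 0], [0.8, 0, 0, 0.3, 0], [0.8, 0, 0, 0.2, 0], [0.8, 0, 0, 0, 0], [0.8, 0, 0, 0, 0]]]'

```text
t: 24.65
eef_pos: [432.3, 5.4, 130.2]
tcp_rot: [-3.121, 0.063, -3.137]
ft_force: [-0.2, 0.3, -1.0]
opening: 0.531
```

>>> arm_command --deltas '[[[0.8, 0, 0, 0, 0]]]'

```text
t: 24.73
eef_pos: [432.2, 5.4, 130.0]
tcp_rot: [-3.121, 0.063, -3.137]
ft_force: [0.1, 0.6, -0.2]
opening: 0.528
```

```bash
python3 snap.py G3 434 4.5 130
```

```text
top 210 208 203.06891273212256 204.25235901524314
side 171 156 206.29249686130717 206.44696075134132
24.8333 [431.84   5.41 129.3 ] [-3.121  0.061 -3.137] [-0.38 -0.52 -0.98] [0.001 0.059 0.023]
```

View pics/G3.png

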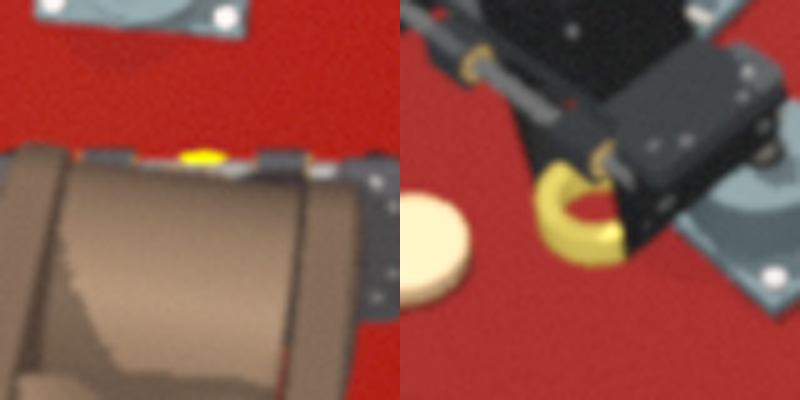

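Run:
```python
from cell import env
from h import *
T=env.read_camera("top")
print(atz(T,250.2,237.6,139)-[26,0,0])
i=T["frame"][225:245,250].astype(int);print([(225+k,tuple(r)) for k,r in enumerate(i)][5:18]);print(env.state()["eef_pos"])
```

```text
[433.73167882   4.7007606  139.        ]
[(230, (np.int64(181), np.int64(41), np.int64(35))), (231, (np.int64(179), np.int64(35), np.int64(30))), (232, (np.int64(179), np.int64(38), np.int64(29))), (233, (np.int64(180), np.int64(38), np.int64(29))), (234, (np.int64(180), np.int64(36), np.int64(31))), (235, (np.int64(179), np.int64(39), np.int64(32))), (236, (np.int64(178), np.int64(36), np.int64(27))), (237, (np.int64(181), np.int64(63), np.int64(30))), (238, (np.int64(222), np.int64(174), np.int64(7))), (239, (np.int64(249), np.int64(249), np.int64(2))), (240, (np.int64(235), np.int64(230), np.int64(107))), (241, (np.int64(174), np.int64(159), np.int64(119))), (242, (np.int64(127), np.int64(109), np.int64(93)))]
[431.83596982   5.40851128 129.19743982]
```

>>> arm_command --deltas '[[[0.8, 0.25, 0.07, 0, 0], [0.8, 0.3, 0.08, 0, 0], [0.8, 0.3, 0.08, 0, 0], [0.8, 0.2, 0.05, 0, 0], [0.8, 0, 0, 0, 0], [0.8, 0, 0, 0, 0], [0.8, 0, 0, 0, 0]]]'

```text
t: 25.47
eef_pos: [537.1, 34.9, 120.8]
tcp_rot: [-3.122, 0.045, -3.138]
ft_force: [0.5, -0.2, -0.5]
opening: 0.528
```

>>> arm_command --deltas '[[[0.8, 0, 0, 0, 0], [0.8, 0, 0, 0, 0]]]'

```text
t: 25.63
eef_pos: [535.0, 34.5, 119.8]
tcp_rot: [-3.123, 0.042, -3.139]
ft_force: [-0.2, -0.3, -0.4]
opening: 0.532
```

>>> arm_command --deltas '[[[0.8, 0.1, 0.02, 0, 0], [0.8, 0.1, 0.03, 0, 0], [0.8, 0, 0, 0, 0], [0.8, 0, 0, 0, 0], [0.8, 0, 0, 0, 0], [0.8, 0, 0, 0, 0]]]'

```text
t: 26.13
eef_pos: [556.2, 39.5, 120.3]
tcp_rot: [-3.123, 0.043, -3.14]
ft_force: [0.1, 0.4, -0.2]
opening: 0.525
```

>>> arm_command --deltas '[[[0.8, 0, 0, 0, 0], [0.8, 0, 0, 0, 0]]]'

```text
t: 26.3
eef_pos: [555.9, 39.5, 120.4]
tcp_rot: [-3.123, 0.043, -3.14]
ft_force: [-0.9, -0.7, -0.3]
opening: 0.531
```

>>> arm_command --deltas '[[[0.8, 0.014, 0, -0.05, 0], [0.8, 0, 0, -0.1, 0], [0.8, 0, 0, -0.05, 0], [0.8, 0, 0, 0, 0], [0.8, 0, 0, 0, 0]]]'

```text
t: 26.72
eef_pos: [556.9, 39.4, 97.8]
tcp_rot: [-3.123, 0.042, -3.14]
ft_force: [0.3, -0.2, 0.8]
opening: 0.531
```

```bash
python3 snap.py P1 559 39.5 95
```

```text
top 196 156 206.2699715840905 202.86797130319894
side 202 130 206.00053404362424 205.03287575635636
26.8167 [557.03  39.43  98.2 ] [-3.123  0.042 -3.14 ] [-0.21 -0.96  0.55] [0.053 0.045 0.027]
```

View pics/P1.png

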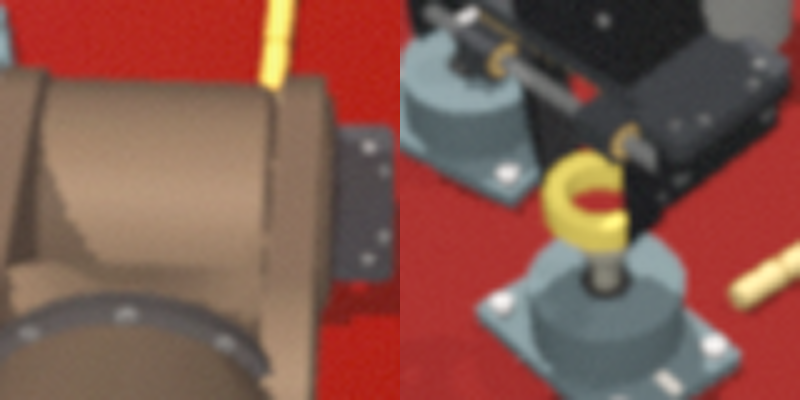

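Run:
```python
from cell import env
from h import *
import cv2
c=env.read_camera("side");e=env.state()["eef_pos"];print(e)
R=np.array(c["R"]);t=np.array(c["t"])
def pr(P):
    p=(R@P.T).T+t;return np.c_[c["fx"]*p[:,0]/p[:,2]+c["cx"],c["fy"]*p[:,1]/p[:,2]+c["cy"]]
a=np.linspace(0,2*np.pi,60)
im=cv2.resize(c["frame"][120:200,200:290,::-1],None,fx=8,fy=7.5 if 0 else 8,interpolation=cv2.INTER_CUBIC)[:600]
im2=im.copy()
cx,cy=558.7,39.5
for r,z,col in((26,e[2]-6+16,(0,255,0)),(26,e[2]-6,(255,0,0)),(17,e[2]+10,(0,255,0)),(38,45,(255,255,0))):
    q=pr(np.c_[cx+r*np.cos(a),cy+r*np.sin(a),np.full(60,z)]);q=((q-[200,120]+.5)*8-.5).astype(int)
    cv2.polylines(im2,[q],True,col,1)
cv2.imwrite("pics/P2.png",im2)
```

```text
[557.16030961  39.43223741  98.46494602]
```

View pics/P2.png

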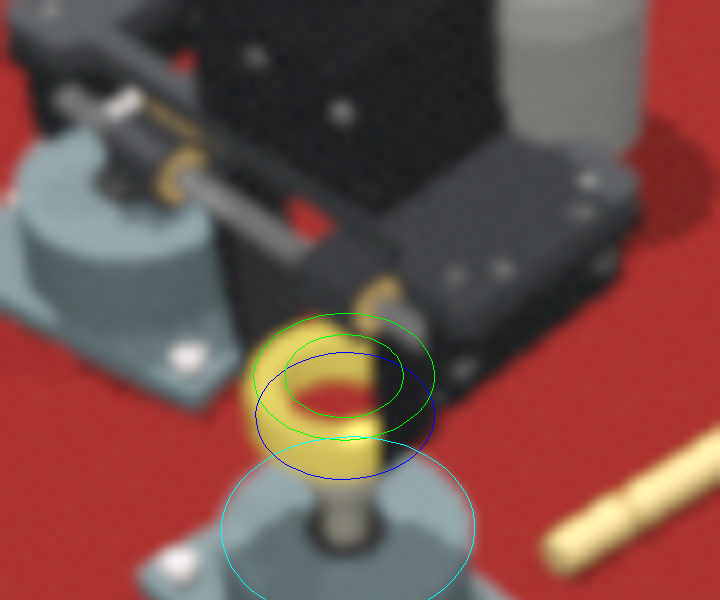

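>>> arm_command --deltas '[[[0.8, 0.008, 0, -0.05, 0], [0.8, 0, 0, -0.07, 0], [0.8, 0, 0, -0.05, 0], [0.8, 0, 0, 0, 0], [0.8, 0, 0, 0, 0]]]'

```text
t: 27.28
eef_pos: [558.3, 39.4, 80.1]
tcp_rot: [-3.122, 0.044, -3.14]
ft_force: [-0.7, -0.2, -0.6]
opening: 0.531
```

```bash
python3 snap2.py P3 559 39.5 80
```

```text
27.4833 [558.49  39.42  80.64] [-3.122  0.045 -3.14 ] F [-0.5  -0.31 -0.58] M [0.059 0.034 0.011]
[-0.47 -0.21 -0.43 -0.13]
```

View pics/P3.png

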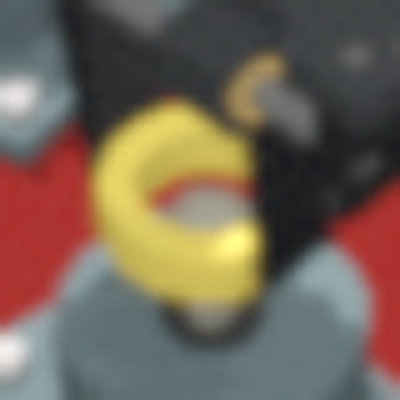

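>>> arm_command --deltas '[[[0.8, 0, 0, -0.05, 0], [0.8, 0, 0, -0.05, 0], [0.8, 0, 0, -0.04, 0], [0.8, 0, 0, 0, 0], [0.8, 0, 0, 0, 0]]]'

```text
t: 27.9
eef_pos: [558.6, 39.4, 65.5]
tcp_rot: [-3.122, 0.046, -3.14]
ft_force: [0.2, 0.6, -0.7]
opening: 0.531
```

```bash
python3 snap2.py P4 559 39.5 71
```

```text
28.1 [558.79  39.43  65.91] [-3.122  0.046 -3.14 ] F [ 0.46 -0.07 -1.1 ] M [0.067 0.042 0.007]
[-1.24  0.18  0.7   0.09]
```

View pics/P4.png

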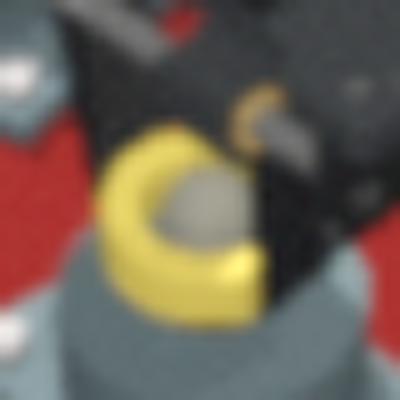

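>>> arm_command --deltas '[[[0.8, 0, 0, -0.05, 0], [0.8, 0, 0, -0.04, 0], [0.8, 0, 0, -0.02, 0], [0.8, 0, 0, 0, 0]]]'

```text
t: 28.43
eef_pos: [559.0, 39.4, 54.2]
tcp_rot: [-3.122, 0.047, -3.14]
ft_force: [0.6, 0.5, -1.7]
opening: 0.53
```

>>> arm_command --deltas '[[[0.8, 0, 0, -0.01, 0], [0.8, 0, 0, 0, 0]]]'

```text
t: 28.6
eef_pos: [558.9, 39.4, 52.8]
tcp_rot: [-3.122, 0.047, -3.14]
ft_force: [-1.3, -1.1, 0.1]
opening: 0.529
```

```bash
python3 snap2.py P5 559 39.5 71
```

```text
28.8 [559.06  39.43  53.15] [-3.122  0.047 -3.14 ] F [ 0.25 -0.37 -0.41] M [ 0.021  0.033 -0.006]
[-1.26 -0.4   0.04  0.13]
```

View pics/P5.png

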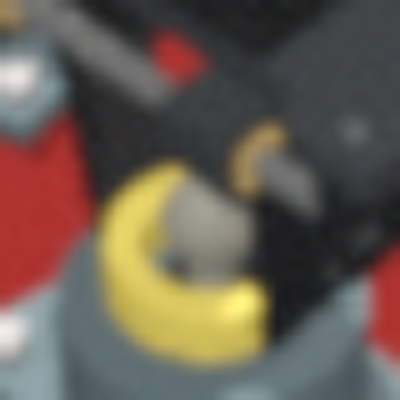

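>>> arm_command --deltas '[[[0.8, 0, 0, -0.01, 0], [0.8, 0, 0, 0, 0]]]'

```text
t: 28.97
eef_pos: [559.2, 39.4, 52.3]
tcp_rot: [-3.122, 0.048, -3.14]
ft_force: [0.2, -0.4, 0.3]
opening: 0.528
```

>>> arm_command --deltas '[[[0.8, 0, 0, -0.01, 0], [0.8, 0, 0, 0, 0]]]'

```text
t: 29.13
eef_pos: [559.3, 39.4, 51.4]
tcp_rot: [-3.122, 0.048, -3.14]
ft_force: [0.1, 0.8, -0.6]
opening: 0.527
```

```bash
python3 snap2.py P6 559 39.5 71
```

```text
29.3333 [559.27  39.43  51.45] [-3.122  0.048 -3.14 ] F [ 0.31  0.35 -0.41] M [0.064 0.05  0.002]
[ 0.56 -0.48  0.61  0.7 ]
```

>>> arm_command --deltas '[[[0.8, 0, 0, -0.01, 0], [0.8, 0, 0, 0, 0]]]'

```text
t: 29.5
eef_pos: [559.3, 39.4, 51.1]
tcp_rot: [-3.122, 0.048, -3.14]
ft_force: [-0.7, 0.4, 1.2]
opening: 0.534
```

```bash
python3 snap2.py P7 559 39.5 71
```

```text
29.7 [559.2   39.44  50.96] [-3.122  0.048 -3.14 ] F [-1.58 -0.12  3.54] M [-0.039  0.194 -0.026]
[ 0.26 -0.38 -0.   -0.35]
```

>>> arm_command --deltas '[[[0.4, 0, 0, 0, 0], [0.3, 0, 0, 0, 0], [0.3, 0, 0, 0, 0], [0.3, 0, 0, 0, 0]]]'

```text
t: 30.03
eef_pos: [559.3, 39.4, 50.6]
tcp_rot: [-3.122, 0.048, -3.14]
ft_force: [-0.5, -1.1, -0.1]
opening: 0.694
```

```bash
python3 snap2.py P8 559 39.5 71
```

```text
30.2333 [559.24  39.43  50.63] [-3.122  0.048 -3.14 ] F [0.06 0.15 0.24] M [0.013 0.054 0.014]
[ 0.77 -0.16 -0.17  0.17]
```

View pics/P8.png

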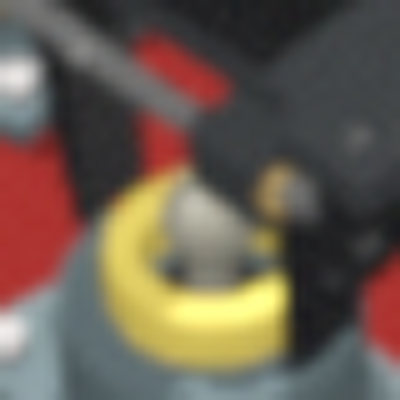

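Released and free; rise straight up and back away for an unobstructed look.

>>> arm_command --deltas '[[[0.3, 0, 0, 0.05, 0], [0.3, 0, 0, 0.15, 0], [0.3, 0, 0, 0.3, 0], [0.3, 0, 0, 0.35, 0], [0.3, 0, 0, 0.35, 0], [0.3, 0, 0, 0.2, 0], [0.3, -0.05, 0.38, 0, 0], [0.3, -0.05, 0.38, 0, 0], [0.3, -0.05, 0.38, 0, 0], [0.3, -0.05, 0.38, 0, 0], [0.3, -0.05, 0.38, 0, 0], [0.3, -0.05, 0.38, 0, 0]]]'

```text
t: 31.23
eef_pos: [527.1, 269.3, 203.1]
tcp_rot: [-3.124, 0.052, 3.132]
ft_force: [1.1, 0.3, -0.1]
opening: 0.699
```

>>> arm_command --deltas '[[[0.3, -0.1, 0.38, 0, 0], [0.3, -0.1, 0.38, 0, 0], [0.3, -0.1, 0.38, 0, 0], [0.3, -0.1, 0.3, 0, 0], [0.3, 0, 0, 0, 0], [0.3, 0, 0, 0, 0], [0.3, 0, 0, 0, 0]]]'

```text
t: 31.82
eef_pos: [480.6, 427.5, 205.4]
tcp_rot: [-3.126, 0.054, 3.139]
ft_force: [0.5, -0.6, 0.9]
opening: 0.7
```

```bash
python3 snap.py E1 559 39.5 50
python3 - <<'E'
from cell import env
import cv2
a=cv2.imread("pics/top0raw.png")
c=env.read_camera("top")["frame"][:,:,::-1]; cv2.imwrite("pics/E2.png",cv2.resize(c,None,fx=1.5,fy=1.5))
E
```

```text
top 197 157 205.34087896196593 202.72694210685157
side 203 143 202.77072386011466 206.7158673934902
31.9167 [481.22 426.55 205.49] [-3.126  0.054  3.138] [-0.33  0.18  0.39] [ 0.027  0.071 -0.018]
```

View pics/E1.png

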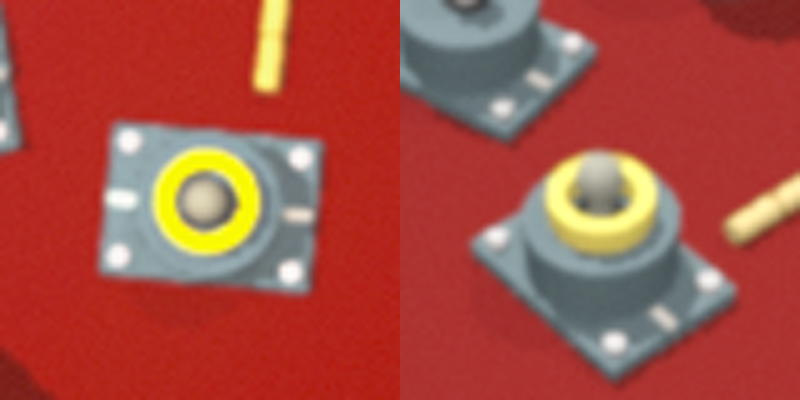

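View pics/E2.png

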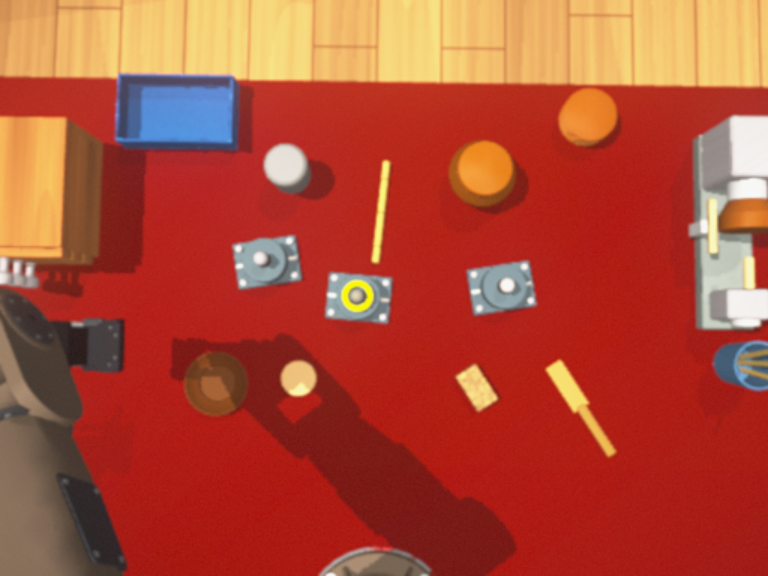

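The ring (top crop about 207,202) is concentric with the ball (207,200) and flat on the middle housing. In the full top view, everything else is at its original pixels. I'm handing the job in.

```bash
python3 -c "
from cell import env
print(env.job_done()); print(env.state()['t'])"
```

```text
the job is handed in; nothing more can be done
None
the job is handed in; nothing more can be done
```

The middle head has the worn bush. The yellow ring now lies over its ball, flat on that housing and released, and the job was handed in at about 32 s. No verdict was reported.

I rocked each ball left then right with half-open jaws around it, without squeezing:

| Head | Push to the left | Push to the right | Finding |
|---|---|---|---|
| Left | 5.8 N at about 2.9 mm | 5.3 N at about 2.7 mm | sound |
| Middle | under 0.6 N at about 3.3 mm | under 0.6 N at about 3.3 mm | worn |
| Right | 5.3 N at about 2.6 mm | 5.1 N at about 2.6 mm | sound |

The middle ball's travel comes from finger position and the shift seen in the camera, because its force was too small to mark contact. I read the sound balls' travel from the force, at 2 N/mm.

I lowered the ring in small steps until it met the housing at about 3.5 N, then opened the jaws.

- **Last pictures:** the ring is concentric with the ball to about 1–2 mm and flat, and the arm is well clear. In the top view all other items stand where they were, judged by eye.
- **Disagreements:** the two cameras differed by up to 3.5 mm in y, which touching the balls resolved. The tool also drifted to a tilt of about 0.05 rad, but the ring still settled flat.

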